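# Pop open the bobbin case

### The job

Open the bobbin case with your fingertips: press down its orange release tab so that the blue lid springs up by itself, then, when the lid has come to rest half raised, gently push it right over to its fully open stop, where it stays. Only touch and push: do not pinch or lift anything, do not pry the lid, let the case stand where it is, leave everything else alone, and finish clear of it all.

Things in the scene. Friction and masses are not known exactly. Their poses are not given: they have to be found in the camera images.
- case: Bobbin case, loose on the table: grey box 90 x 150 mm, 46 mm high, on a dark steel base plate 154 x 160 x 6 mm, 1.4 kg. Origin at table height under the box, its z up, x to the rear (hinge side), y along its width; plate from x = -98 to +56 mm. The tab is at the front (-x) over the plate. The case may stand turned; x, y, z in the other entries are in this frame.
- tab_pad (a point): Where to press: middle of the orange paddle's top face (x = -77.5, z = 35 mm of the case's frame at rest). Paddle 38 mm wide (y), reaching 14 mm in front of this point. Pressed straight down, this point sinks about 7 mm until the lid is freed, 13 mm to the stop. The tab's hook, 30 mm wide, top 55.5 mm above the table, begins 29 mm behind this point and leans up to 9 mm towards it when pressed.
- tab (a joint): Orange release tab's angle about its pivot along y (x = -45.5, z = 31 mm of the case's frame): 0 at rest, grows as the paddle is pressed down, stop at 0.42. Its hook frees the lid at about 0.2 to 0.25; a spring returns it. Pressed 32 mm in front of the pivot it starts to move at about 3 N and reaches the stop at about 6 N.
- lid (a joint): Blue lid's angle: 0 shut, 1.57 upright, 1.85 fully open on its stop. Once unhooked, a sprung wire lifter raises it to about 0.8 within a second, no further. From there it swings freely (80 g): let go below 1.57 it falls back on the lifter, past 1.57 it falls open and stays.
- lid_edge (a point): Middle of the lid's front edge, moving with the lid, 96 mm from the hinge line; lid 150 mm wide, 4 mm thick, edge rounded. Shut it is at x = -42, z = 49 mm of the case's frame, popped up at about x = -14, z = 117 mm. Axes as the case's when shut.
- lid_hinge_line (a point): Middle of the lid's hinge line, which runs along y at the rear upper edge of the case, at x = 54, z = 47.5 mm of the case's frame. Axes as the case's.
- tape_measure: Bystander: yellow tape measure case, 69 x 68 x 31 mm; origin at the centre of its underside, z up. To be left alone.
- thread_cone_3: Bystander: yellow thread cone, 56 mm across, 100 mm tall; origin at the centre of its underside, z up. To be left alone.
- oil_bottle: Bystander: white oil bottle with red spout, 40 mm across, 128 mm tall; origin at the centre of its underside, z up. To be left alone.
- needle_box: Bystander: small blue box of machine needles with clear top, 39 x 56 x 24 mm, beside the case; origin at the centre of its underside, z up. To be left alone.
- buckle_3: Bystander: green side-release buckle, 62 x 43 x 11 mm, beside the case; origin at the centre of its underside, z up. To be left alone.
- shears: Bystander: big black-handled shears, 254 x 108 x 14 mm; origin at the centre of its underside, z up. To be left alone.
Mind the look-alikes: they are no part of the job. There is more than one size of the case; the one meant has the size given above.

How it is judged (in metres and radians):
On the way, in this order (a step that is already met when the one before it is completed fails the run):
1. the tab is pressed down by the fingers (value of joint tab above 0.15 rad and value of joint lid below 0.4 rad and contact force between the fingers and tab above 1 N).
2. the lid has popped up by its spring and rests half raised, untouched (value of joint lid between 0.7 and 1 rad and velocity of joint lid below 0.2 rad/s and contact force between the fingers and lid below 0.2 N), for 0.2 s.
At the end, for the whole second after the job is handed in: The lid rests against its fully open stop (above 1.72 rad, still), the tab has sprung back (under 0.06 rad), the case stands flat within 20 mm of where it stood, and every bystander is within 20 mm of its place (value of joint lid above 1.72 rad and velocity of joint lid between -0.1 and 0.1 rad/s and value of joint tab below 0.06 rad and distance of each of case, tape_measure, thread_cone_3, oil_bottle, needle_box, buckle_3, shears from where it was at the start of the episode below 0.02 m and angle between case's own z axis and vertical below 0.05 rad and linear speed of case below 0.02 m/s); the robot touches nothing.
It fails at once if the case is lifted or tipped (height (world z) of case above 0.01 m or angle between case's own z axis and vertical above 0.12 rad).
It fails at once if the case is shoved more than 20 mm from where it stood (distance of case from where it was at the start of the episode above 0.02 m).
It fails at once if the lid is pinched or pushed with more than 20 N (contact force between the fingers and lid above 20 N).
It fails at once if the tab is pinched or pressed with more than 30 N (contact force between the fingers and tab above 30 N).
It fails at once if a bystander is shifted more than 20 mm, lifted or tipped (distance of any of tape_measure, thread_cone_3, oil_bottle, needle_box, buckle_3, shears from where it was at the start of the episode above 0.02 m or angle between any of tape_measure, thread_cone_3, oil_bottle, needle_box, buckle_3, shears's own z axis and vertical above 0.3 rad).
It also fails if it takes over 48 s, if anything falls off the work surface, if the arm or the gripper's body presses on something with over 40 N, if the wrist force passes 120 N, or if a joint passes its speed limit or range.

### The arm

A 6-joint arm with a two-finger parallel gripper is mounted at the origin on a cart in front of the work surface, level with it; the furniture and walls round the work are solid. World frame = base frame: x ahead of the robot, y to its left, z up, the work surface at z = 0. Lengths are in mm, angles in degrees, forces in N, time in s.
With the tool pointing down it reaches from about 325 to 925 mm from the base axis. Payload 3.1 kg.
Tool frame: the origin (TCP) lies at the very end of the fingers, on their centre line; the grasp point (between the pads) lies grasp_offset behind it (grasp_offset is the distance from the TCP to the grasp point, in mm); z points along the fingers, y is the line along which they close (so a half turn about z gives the same grasp; the last joint's range is limited). The gripper opens to 85 mm and grips with 20 to 120 N. Pads are 22 mm wide; open, the fingers measure 114 mm over their backs; the gripper's body (76 mm by 85 mm) begins 54 mm behind the grasp point. The pads swing forward as they close: fully open they stand 13 mm farther back than shut.
Start: joints at [-81.314, 12.427, 92.441, -0, 75.132, -6.429], TCP at [162.99, -603.385, 231.3] pointing down, gripper open.
Joint ranges: [-157.48, 157.48], [-44.54, 120.13], [17.64, 146.25], [-64.5, 244.5], [7.68, 150.69], [-147.95, 147.95]. Speed limits (degrees/s): [159.86, 159.86, 180, 180, 180, 180].

### API

Orientations are given as [roll, pitch, yaw] about the fixed x, y, z axes, in that order (R = Rz(yaw) Ry(pitch) Rx(roll)).
In Python, from station import * gives the robot as it stands. Calls block until the motion is done:
- goto(position, orientation): joint-space move of the TCP to a pose.
- move_l(position, attitude=None, speed=150): straight line of the TCP; attitude=None keeps the orientation; speed is the mean speed in mm/s.
- move_j(angles): joint-space move.
- grip(opening, squeeze=None): finger opening in mm; squeeze is the grip in N (None keeps the last); returns when the fingers have stopped.
- wait(seconds).
- solve_ik(position, orientation): joint angles nearest the present ones, or None.
- get_obs(): the state.
- get_image(name): name is "scene" or "side" or "wrist"; returns the picture (384x512x3 uint8, red, green, blue); there is no depth.
- get_calibration(name): a dict with "fx", "fy", "cx", "cy" (pixels), "R" (3x3) and "t" (3): a world point X has camera coordinates R X + t; the wrist camera has in their place "mount" (4x4, takes a point from camera to tool coordinates, whose origin is the TCP and whose axes are the flange's). Camera axes: x right, y down, z forward; pixel columns grow to the right and rows downward; lengths in mm; the calibration is good to about 2 mm. The wrist camera is an equidistant fisheye: a pixel r from the principal point sees the ray r / f radians off the axis. A picture is of the moment at which its call begins: read the wrist's pose just before it. get_calibration takes no time and is no camera call.
A pose or a line that the arm cannot do raises Unreachable and nothing moves.
- sign_off(): hands the job in; it is judged then, once.
Trained networks look in the newest picture that a camera, given by its name, has taken for a name from the list of things; names that differ only in an ending like _2 or _b are one class to them, and where a whole thing is asked for, a point or a joint stands for the part that bears it (a point fixed in the world has none). Each returns a list of dicts, best first, with "score" (0 to 1); they miss things now and then, are a little off and sometimes report something else, mostly with a low value. They report only what shows in the picture. A call takes as long as a camera call. They do not tell look-alikes from the thing itself.
- spot_in(name, camera): "extent" ([centre column, centre row, width, height] in pixels, round what is visible of it).
- regions_of(name, camera): "region" (384x512 bool, what is visible of it) and "extent" ([centre column, centre row, width, height] in pixels, round what is visible of it).
The state is a dict: "t": time; "joint_pos": joint angles; "qvel": joint speeds; "effort": joint torques, N m; "tcp_pos": TCP position; "ee_rot": TCP orientation; "wrist_force": force on the tool from outside, world axes, zero at the start; "moment": the same for the moment, N m; "grip_width": finger opening in mm; "grip_force": force on a finger pad.
Only numpy, scipy, OpenCV 4.12 (cv2) and the standard library are available. Lean on these libraries where they do the work, as an engineer would, in place of code of your own. Each camera call takes 0.05 s, during which the arm holds its last target. There are 200 camera calls.

## Working session

There is one attempt and no reset: what is moved stays moved. The work goes in short steps, each a Python script; the robot and the scene stay as the last script left them, time stands still between calls to the robot, and variables do not carry over. Pictures are saved under pics/ and viewed, at most 10 in all, crops included, and the job is handed in when it is done.

```bash
mkdir -p pics
python3 - <<'E'
from station import *
import cv2,numpy as np
o=get_obs();print(o)
for n in("scene","side"):
    im=get_image(n);cv2.imwrite(f"pics/{n}0.png",cv2.resize(im[...,::-1],(800,600),interpolation=cv2.INTER_CUBIC))
    print(n,get_calibration(n))
    for k in("case","tab","lid"):
        print(k,[(round(d["score"],2),np.round(d["extent"],1).tolist()) for d in spot_in(k,n)])
print(get_calibration("wrist"))
E
```

```text
{'t': 0.0, 'joint_pos': array([-8.13127767e+01,  1.24780937e+01,  9.25293874e+01,  4.54877891e-04,
        7.51331755e+01, -6.42961642e+00]), 'qvel': array([-0.01996027,  0.03726079,  0.10000663, -0.06201016, -0.03794942,
        0.07379922]), 'effort': array([-3.31748906e-04, -3.96849203e+01, -3.03852832e+01, -3.14903709e-04,
        9.79493314e-03, -3.70002184e-06]), 'tcp_pos': array([ 162.8795297 , -602.54462047,  229.94554381]), 'ee_rot': array([-1.79860277e+02, -1.61876722e-02,  1.51167028e+01]), 'wrist_force': array([ 0.02101383, -0.00635907,  0.38516196]), 'moment': array([-0.00949322,  0.00522751, -0.02252491]), 'grip_force': 0.0, 'grip_width': 85.25734803676448}
scene {'fx': 379.6735195903509, 'fy': 379.6735195903509, 'cx': 258.84746466025365, 'cy': 190.4993066626917, 'R': array([[-0.45940146, -0.88795361, -0.02210638],
       [-0.35490425,  0.20631854, -0.91185286],
       [ 0.81424399, -0.41106088, -0.40992154]]), 't': array([220.08127897, 261.9421871 , 725.0616761 ])}
case [(0.87, [221.5, 216.7, 70.2, 49.5]), (0.63, [294.9, 203.8, 48.8, 30.5]), (0.41, [128.9, 250.3, 31.4,
[... 466 characters left out ...]
9.6100361 ])}
case [(0.78, [245.9, 177.8, 67.1, 49.8]), (0.66, [232.7, 176.6, 19.6, 14.1]), (0.55, [227.0, 223.6, 44.2, 35.8]), (0.38, [252.8, 169.9, 47.1, 24.2])]
tab []
lid [(0.95, [253.2, 170.3, 46.7, 21.5]), (0.81, [233.8, 213.6, 27.7, 21.1])]
{'fx': 297.3186396354542, 'fy': 297.3186396354542, 'cx': 256.45528257536836, 'cy': 188.9526644135449, 'mount': array([[-6.77545457e-04, -9.55493011e-01, -2.95012960e-01,
         7.47077389e+01],
       [ 9.99999613e-01, -4.81954320e-04, -7.35700596e-04,
        -5.46979462e-01],
       [ 5.60774007e-04, -2.95013345e-01,  9.55492968e-01,
        -1.42814037e+02],
       [ 0.00000000e+00,  0.00000000e+00,  0.00000000e+00,
         1.00000000e+00]])}
```

View pics/scene0.png

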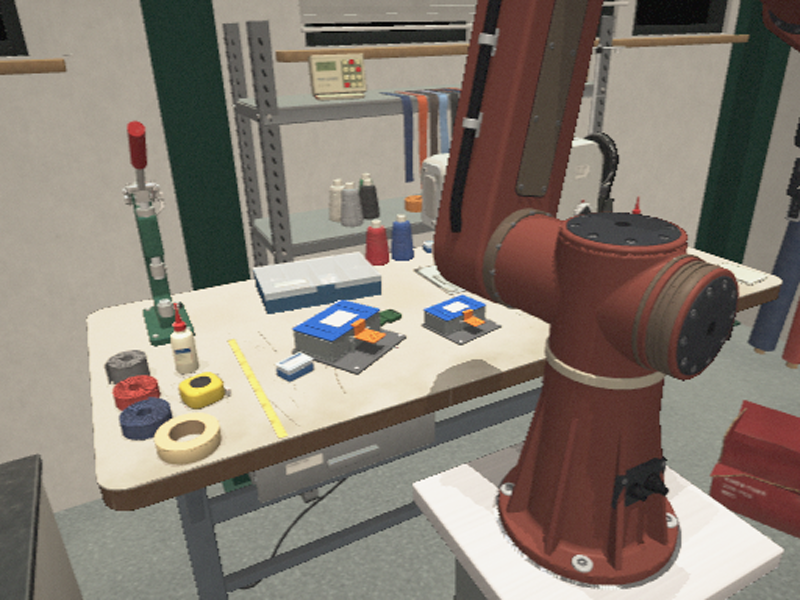

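View pics/side0.png

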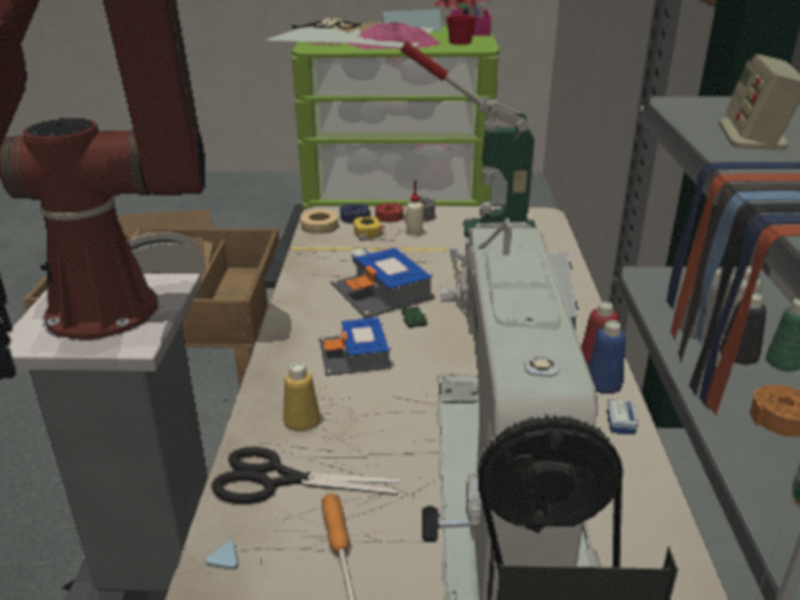

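The scene view shows the larger case at about (345,335) of the 800x600 picture, between the needle box and the buckle, with a smaller look-alike at (460,315). In the side view the larger one is at (390,278). The sewing machine stands to the right of both. Next I'll get a rough pose.

```bash
cat > h.py <<'E'
from station import *
import cv2,numpy as np
from scipy.optimize import least_squares
def ray(n,px):
    c=get_calibration(n);R=np.array(c["R"]);C=-R.T@c["t"]
    d=R.T@np.array([(px[0]-c["cx"])/c["fx"],(px[1]-c["cy"])/c["fy"],1]);return C,d
def atz(n,px,z):
    C,d=ray(n,px);return C+d*(z-C[2])/d[2]
E
python3 - <<'E'
from h import *
np.set_printoptions(precision=1,suppress=True)
for n in("scene","side"):
    im=get_image(n)
    for k in("lid","tab"):
        for r in regions_of(k,n):
            m=r["region"].astype(np.uint8)
            cs,_=cv2.findContours(m,cv2.RETR_EXTERNAL,cv2.CHAIN_APPROX_NONE)
            c=max(cs,key=cv2.contourArea)
            z=51 if k=="lid" else 35
            P=np.array([atz(n,p[0],z)[:2] for p in c]).astype(np.float32)
            print(n,k,round(r["score"],2),cv2.minAreaRect(P))
for nm,n,px,z in [("needle","scene",(295,378),0),("buckle","scene",(390,320),0),("oil","scene",(186,372),0),("tape","scene",(203,404),0),("cone","side",(300,428),0),("shears","side",(300,478),0),("machtop","side",(515,330),250),("machfootL","side",(440,400),0),("armtip","side",(475,225),250),("vise","side",(485,232),0)]:
    print(nm,atz(n,np.array(px)*.64,z))
E
```

```text
scene lid 0.55 ((556.7572631835938, 102.13284301757812), (95.9829330444336, 157.0061492919922), 29.720115661621094)
scene lid 0.53 ((491.0434875488281, -115.85470581054688), (69.2406005859375, 109.94737243652344), 13.572029113769531)
scene tab 0.63 ((515.7734985351562, 67.43727111816406), (91.79743194580078, 43.84352111816406), 8.067234992980957)
scene tab 0.52 ((464.36590576171875, -134.58311462402344), (30.59824562072754, 71.18457794189453), 80.3960952758789)
side lid 0.74 ((518.5980224609375, -155.14898681640625), (66.4842758178711, 114.43682098388672), 12.520092964172363)
side lid 0.62 ((558.3126220703125, 96.85060119628906), (94.36731719970703, 156.0878448486328), 29.737424850463867)
side tab 0.63 ((504.3467712402344, 79.90045166015625), (89.46987915039062, 45.27428436279297), 60.745792388916016)
needle [473.3 215.3   0. ]
buckle [593.7 -25.9   0. ]
oil [587.9 378.4   0. ]
tape [470.4 370.1   0. ]
cone [ 431.8 -345.1    0. ]
shears [ 447.1 -452.5    0. ]
machtop [ 725.7 -459.6  250. ]
machfootL [ 645.1 -271.1    0. ]
armtip [ 697.  -151.2  250. ]
vise [763.7 371.    0. ]
```

Projected at lid height, the lid measures 96 x 157 mm, so this is the right case. It sits at about (552,97) with yaw about 30°. I'll retract, swing over it with the gripper shut, and refine the pose with the wrist camera.

```bash
cat >> h.py <<'E'
from scipy.spatial.transform import Rotation as Ro
def att(yaw,tilt):  # tool x towards case -x; body leaning to case -x by tilt
    s,c=np.sin(np.radians(tilt)),np.cos(np.radians(tilt))
    M=np.array([[-c,0,s],[0,1,0],[-s,0,-c]])
    return (Ro.from_euler('z',yaw,degrees=True)*Ro.from_matrix(M)).as_euler('xyz',degrees=True)
def wproj(P,o):
    c=get_calibration("wrist");M=np.array(c["mount"])
    Rt=Ro.from_euler('xyz',o["ee_rot"],degrees=True).as_matrix()
    q=(np.atleast_2d(P)-o["tcp_pos"])@Rt
    q=(q-M[:3,3])@M[:3,:3]
    rho=np.hypot(q[:,0],q[:,1]);th=np.arctan2(rho,q[:,2])
    return np.c_[c["cx"]+c["fx"]*th*q[:,0]/rho,c["cy"]+c["fy"]*th*q[:,1]/rho]
def world(p,P):
    a=np.radians(p[2]);P=np.atleast_2d(P).astype(float)
    return np.c_[p[0]+np.cos(a)*P[:,0]-np.sin(a)*P[:,1],p[1]+np.sin(a)*P[:,0]+np.cos(a)*P[:,1],P[:,2]]
E
python3 - <<'E'
from h import *
np.set_printoptions(precision=1,suppress=True)
grip(0,20)
o=get_obs();print(o["grip_width"])
try: goto([90,-470,330],[180,0,15])
except Exception as e: print("A",e)
A=att(30,0)
j=solve_ik([495,65,300],A);print(j)
goto([495,65,300],A)
wait(.3);o=get_obs();print(o["tcp_pos"],o["ee_rot"],o["t"],o["wrist_force"])
im=get_image("wrist");cv2.imwrite("pics/raw_w1.png",im[...,::-1])
L=[[-42,-75,51],[-42,75,51],[54,75,51],[54,-75,51],[-98,-80,6],[-98,80,6],[56,80,6],[56,-80,6],[-77.5,0,35],[-91.5,-19,35],[-91.5,19,35]]
px=wproj(world([552.3,96.5,30],L),o);print(px)
v=cv2.resize(im[...,::-1],(800,600),interpolation=cv2.INTER_CUBIC)
for p in px: cv2.circle(v,tuple(int(x*1.5625) for x in p),3,(0,255,0),1)
cv2.imwrite("pics/w1.png",v)
for k in("lid","tab","case","tab_pad","lid_edge"): print(k,[(round(d["score"],2),np.round(d["extent"],1).tolist()) for d in spot_in(k,"wrist")])
E
```

```text
0.1450079780820072
[  -0.6   -6.1  104.5    0.    81.6 -120.6]
[495.1  64.6 300. ] [-180.    0. -150.] 4.9167 [0.2 0.6 0.3]
[[200.6 174.1]
 [309.8 173.9]
 [306.1 237. ]
 [204.7 237.1]
 [201.2 130.2]
 [309.2 129.9]
 [304.8 225.8]
 [206.1 225.9]
 [255.1 146.1]
 [241.3 136.2]
 [268.9 136.1]]
lid [(0.92, [129.2, 104.5, 72.3, 62.7]), (0.83, [254.2, 205.5, 109.7, 63.2])]
tab [(0.98, [252.2, 155.4, 31.7, 44.9]), (0.9, [139.3, 69.2, 25.5, 26.6])]
case [(0.92, [137.8, 91.6, 84.8, 87.4]), (0.68, [255.8, 186.8, 108.3, 109.5])]
tab_pad [(0.88, [138.7, 68.0, 25.7, 26.8])]
lid_edge [(0.96, [254.6, 207.8, 107.5, 63.5]), (0.64, [132.1, 102.8, 75.5, 62.1])]
```

View pics/w1.png

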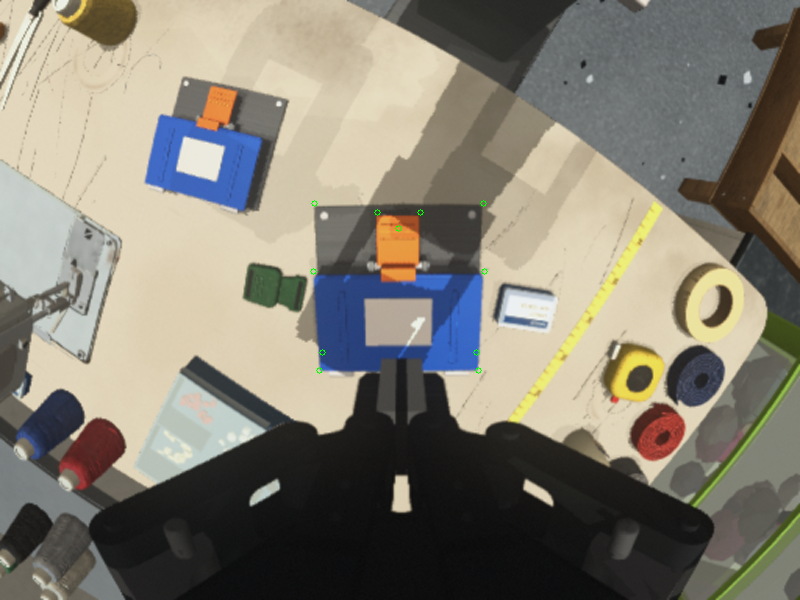

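The wrist view has the model overlaid. The plate's front corners are at (316,206) and (482,206), the lid's front corners at (317,275) and (483,275), and the paddle's front edge runs (376..420, 215). The fit is within about 3 mm. I'll refine from these corners and check the approach IK, then press.

Run:
```python
from h import *
np.set_printoptions(precision=2,suppress=True)
L=[[-42,-75,51],[-42,75,51],[-98,-80,6],[-98,80,6],[-91.5,-19,35],[-91.5,19,35]]
# image left = case -y
obs=np.array([[317,275],[483,275],[316,206],[482,206],[376,215],[420,215]])*.64
o=get_obs()
f=lambda p:(wproj(world(p,L),o)-obs).ravel()
r=least_squares(f,[552,96,30]);p=r.x;print(p,f(p).reshape(-1,2))
np.save("pose.npy",p)
T=15
A=att(p[2],T);pad=world(p,[-79,0,35])[0];print(pad,A)
print(solve_ik(pad+[0,0,60],A),solve_ik(pad-[0,0,13],A))
goto(pad+[0,0,60],A); move_l(pad+[0,0,8],speed=80)
wait(.2);o=get_obs();f0=o["wrist_force"].copy();print(o["tcp_pos"]-pad,f0,o["t"])
for k in range(25):
    z=5-1*k
    if z<-11: break
    move_l(pad+[0,0,z],speed=20)
    o=get_obs();F=(o["wrist_force"]-f0);print(z,o["tcp_pos"][2]-pad[2],F)
    if F[2]>9: break
wait(1.2);o=get_obs();print(o["t"],o["wrist_force"]-f0)
im=get_image("side");v=im[120:240,170:330,::-1];cv2.imwrite("pics/s2.png",cv2.resize(v,(800,600),interpolation=cv2.INTER_CUBIC))
```

```text
[554.22  98.59  30.15] [[-1.94 -0.04]
 [ 0.8  -0.42]
 [-0.79  0.11]
 [ 0.78 -0.3 ]
 [ 0.84  0.45]
 [ 0.28  0.35]]
[485.91  58.91  35.  ] [-180.     15.   -149.85]
[  -6.99   -2.34  125.89   12.74   45.11 -135.26] [  -6.99    6.53  127.19   15.71   35.24 -139.13]
[ 0.65 -0.07  8.7 ] [-0.47 -0.45  0.05] 7.05
5 4.843862959132991 [0.05 0.1  0.21]
4 3.895720532236375 [ 0.1   0.49 -0.38]
3 2.903135540008087 [0.37 0.64 1.46]
2 2.131844651226146 [ 0.82 -0.11  0.24]
1 1.1701844120711513 [0.24 0.81 1.66]
0 0.05146748799091938 [ 0.04 -1.26  1.85]
-1 -1.0010812612295794 [-0.17 -0.76  2.31]
-2 -2.018250061127951 [-0.55 -0.22  1.92]
-3 -2.99402726543385 [ 0.81 -0.41  2.27]
-4 -3.9877768995175025 [ 0.52 -1.81  2.35]
-5 -4.985070403391671 [ 0.23 -0.77  2.46]
-6 -5.932355176081138 [0.13 0.81 3.22]
-7 -6.914240072983834 [1.43 0.45 1.55]
-8 -7.7454942268440234 [1.03 0.46 3.38]
-9 -8.681203777394508 [1.5  1.54 5.17]
-10 -9.5407676497023 [1.64 2.72 5.58]
-11 -10.418518316267907 [0.58 1.68 6.18]
12.55 [1.33 1.62 6.78]
```

View pics/s2.png

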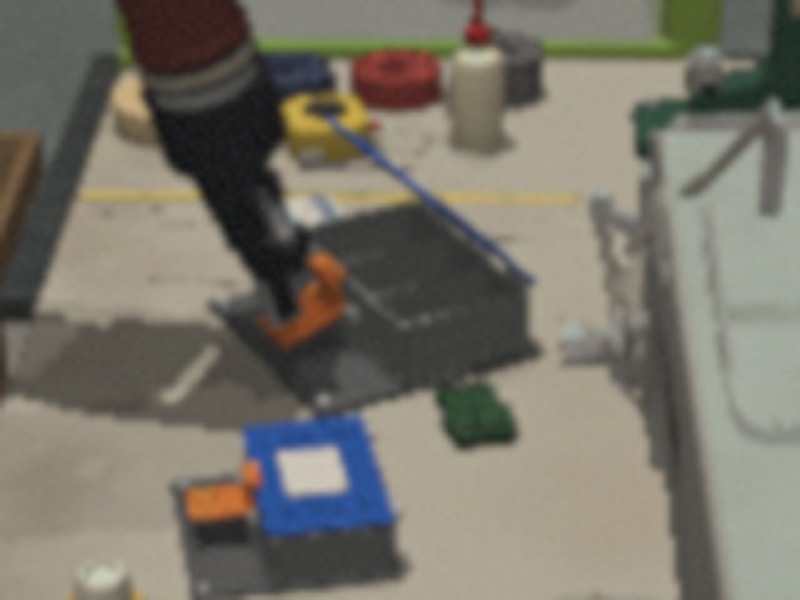

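The lid has popped up: in the side view it is a thin blue plane edge-on from (330,115) to (525,280), and the finger is still on the orange tab. Now I'll let go of the tab, rise in front, and push the lid over in small monitored steps.

Run:
```python
from h import *
np.set_printoptions(precision=2,suppress=True)
p=np.load("pose.npy");W=lambda x,z:world(p,[x,0,z])[0]
print(solve_ik(W(51,103),att(p[2],15)))
move_l(W(-82,40),speed=40); move_l(W(-85,103),speed=100); move_l(W(-48,103),speed=80)
wait(.3);o=get_obs();f0=o["wrist_force"].copy();print(o["t"],f0)
a=np.radians(p[2]);ex=np.array([np.cos(a),np.sin(a),0])
for x in list(range(-42,46,6))+[47,50]:
    move_l(W(x,103),speed=40)
    o=get_obs();F=o["wrist_force"]-f0;print(x,F@ex,F[2])
    if np.linalg.norm(F)>8: print("STOP");break
wait(.5);print(get_obs()["t"])
im=get_image("side");v=im[120:240,170:330,::-1];cv2.imwrite("pics/s3.png",cv2.resize(v,(800,600),interpolation=cv2.INTER_CUBIC))
```

```text
[   1.58   11.21  110.21    9.95   45.78 -124.72]
14.85 [ 0.24 -0.89 -0.23]
-42 -0.16402437361964112 0.07005568389635458
-36 0.515192486852575 0.12484247000798919
-30 0.29753388883259707 -0.3387714558938091
-24 0.5725039043469667 0.009208485934961264
-18 0.47558500949015675 -0.19236316468796763
-12 0.13218352618896023 0.6561483419102141
-6 -0.11852811791304488 0.22734369094351672
0 0.6780171678281726 -0.08731049986462089
6 0.3392491916455154 0.26756319568953735
12 0.46866274550746795 0.8423196708910977
18 -0.2230496425574052 0.2891827181353056
24 -0.02018161532986274 0.911440440002153
30 -0.6191826478890596 -0.7817980175353825
36 1.1462939201729416 0.2010265549710819
42 0.22479537917931525 -0.10318611681087678
47 -0.12446941911883058 1.1444229235961445
50 -0.4215616382633691 0.015374409403465461
20.375
```

View pics/s3.png

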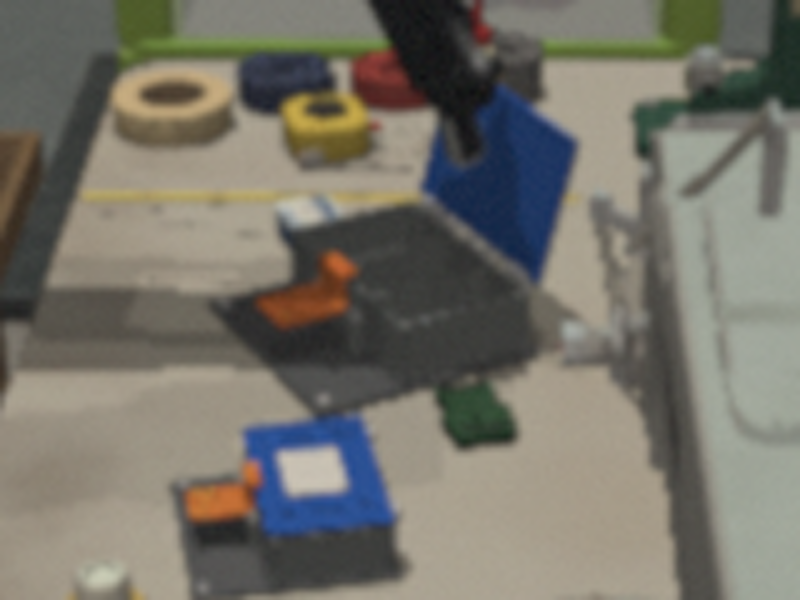

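The lid now stands past vertical: its blue face spans (425,190) to (577,145), with the finger at (465,150). I'll back off and compare its top corners with the model's angle.

Run:
```python
from h import *
p=np.load("pose.npy");W=lambda x,z:world(p,[x,0,z])[0]
move_l(W(0,108),speed=60); move_l(W(-85,160),speed=150); move_l(W(-110,260),speed=150); wait(.5)
o=get_obs();print(o["t"],o["tcp_pos"])
im=get_image("side");v=np.ascontiguousarray(cv2.resize(im[120:240,170:330,::-1],(800,600),interpolation=cv2.INTER_CUBIC))
c=get_calibration("side")
for th,col in((1.57,(0,0,255)),(1.72,(0,255,255)),(1.85,(0,255,0))):
    for y in(-75,75):
        q=c["R"]@world(p,[54-96*np.cos(th),y,47.5+96*np.sin(th)])[0]+c["t"]
        u=[(c["fx"]*q[0]/q[2]+c["cx"]-170)*5,(c["fy"]*q[1]/q[2]+c["cy"]-120)*5]
        cv2.circle(v,tuple(int(a) for a in u),5,col,2)
cv2.imwrite("pics/s4.png",v)
```

```text
23.5583 [459.06652382  43.35361733 259.811274  ]
```

View pics/s4.png

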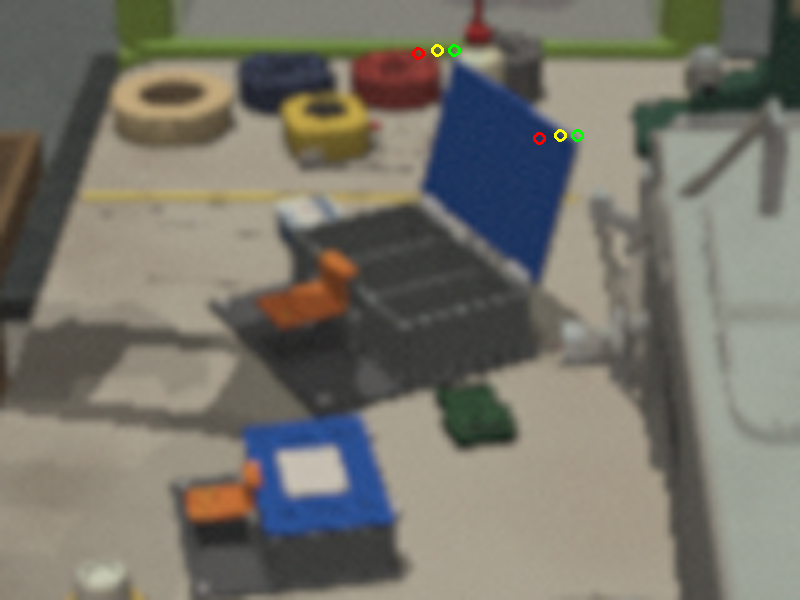

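The lid's top corners at (457,62) and (577,143) line up with the 1.85 rad markers. The tab is back at rest, the neighbouring things are in place, and the arm is clear.

```bash
python3 -c "
from station import *
print(sign_off())"
```

```text
the job is handed in; nothing more can be done
None
```

The bobbin case is open: I pressed the tab, the lid popped up by itself, and I pushed it gently over to its fully open stop. In the last picture, the tab has sprung back, the case and the things beside it stand where they were, and the arm is clear; I have handed the job in, but the sign-off returned no verdict.

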